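# Free the boxed-in tag pack for an order and restore the supply board

### The arm

A 6-joint arm with a two-finger parallel gripper is mounted at the origin on the work surface; the furniture and walls round the work are solid. World frame = base frame: x ahead of the robot, y to its left, z up, the work surface at z = 0. Lengths are in m, angles in rad, forces in N, time in s.
With the tool pointing down it reaches from about 0.35 to 0.725 m from the base axis. Payload 4.3 kg.
Tool frame: the origin (TCP) lies on the mounting face of the last link; the fingertips stand 173 mm ahead of it and the grasp point (between the pads) lies 155 mm ahead of it; z points along the fingers, y is the line along which they close (so a half turn about z gives the same grasp; the last joint's range is limited). The gripper opens to 85 mm and grips with 20 to 120 N. Pads are 22 mm wide; open, the fingers measure 114 mm over their backs; the gripper's body (76 mm by 85 mm) begins 54 mm behind the grasp point. The pads swing forward as they close: fully open they stand 13 mm farther back than shut.
Start: joints at [1.194, 0.377, 0.081, 1.274, 0, 1.46], TCP at [0.152, 0.555, 0.405] pointing down, gripper open.
Joint ranges: [-2.72, 2.72], [-0.84, 1.66], [-1.02, 1.22], [-1.77, 2.12], [-1.37, 1.28], [-3.14, 3.14]. Speed limits (rad/s): [2.57, 2.57, 3.14, 3.14, 3.14, 3.14].

### API

Orientations are given as a 3x3 rotation matrix whose columns are the frame's x, y, z axes.
In Python, from workcell import arm gives the robot as it stands.
- The arm moves only by the tool step_arm, never from a script. Its argument "motion" is text: rows parted by semicolons, each of 7 numbers parted by spaces: the finger opening in cm, from 0 to 8.54, then the shift along the tool's x, y, z in cm, then the turn, a rotation vector about the tool's x, y, z in rad. A call has 1 to 5 rows; each row is the pose to reach, as a shift and turn from the pose commanded when the call began, along the tool's axes at that moment; what a row does not reach only later rows make up. A row lasts 1/12 s, in which the tool goes at most 41.7 mm and 7.16 degrees, less where a joint would pass 70% of its speed; a pose out of reach is approached as far as the arm can. A call with a gripper value outside its range is refused whole. The fingers move at their own pace and stop on an object; "force" is the grip in N (left out, the last holds). Time passes only in rows, so rows that repeat a pose let the fingers close. It gives the time, the measured TCP pose, the force, the opening and the grip force at its end, in the units of the state.
- arm.observe(): the state, without advancing time (a new reading comes with each control period).
- arm.grab_frame(name): name is "scene" or "top" or "wrist"; returns the picture (400x640x3 uint8, blue, green, red); there is no depth.
- arm.get_calibration(name): a dict with "fx", "fy", "cx", "cy" (pixels), "rvec" (rotation vector, rad) and "tvec" (3), from world to camera coordinates, as OpenCV has them; the wrist camera has in their place "tool_from_camera" (4x4, takes a point from camera to tool coordinates, whose origin is the TCP and whose axes are the flange's). Camera axes: x right, y down, z forward; pixel columns grow to the right and rows downward; lengths in m; the calibration is good to about 2 mm. A picture is of the moment at which its call begins: read the wrist's pose just before it. get_calibration takes no time and is no camera call.
- arm.close_job(): hands the job in; it is judged then, once.
The state is a dict: "clock": time; "joint_positions": joint angles; "joint_velocities": joint speeds; "joint_torque": joint torques, N m; "ee_pos": TCP position; "tool_rot": TCP orientation; "force": force on the tool from outside, world axes, zero at the start; "moment": the same for the moment, N m; "opening": finger opening in m; "finger_force": force on a finger pad.
Only numpy, scipy, OpenCV 4.12 (cv2) and the standard library are available. Lean on these libraries where they do the work, as an engineer would, in place of code of your own. Each camera call takes 0.05 s, during which the arm holds its last target. There are 200 camera calls.

### The job

The brown tag pack on the dark wooden supply board is hemmed in by the bead jar and the white card pack. First set the jar and the card pack aside on the green mat, leaving the tag pack where it is, then lay the tag pack flat in the open order box while both wait on the mat, and finally put both back, the jar upright in the middle of the round cork coaster and the card pack centred on the blue pad and lined up with it. Let go of everything, never tip the jar or the card pack over, and leave the two pens where they lie.

Things in the scene. Friction and masses are not known exactly. Their poses are not given: they have to be found in the camera images.
- tag_pack: Pack of brown kraft tags, 92 x 51 x 28 mm (x long, z up), 107 g. Origin at the centre of its underside. It starts lying on the bare board between jar and card pack, about 7 mm from each, so that fingers fit beside its long sides only once both are gone. Grasp across its 51 mm width (its y).
- bead_jar: Clear round jar of coloured beads with a whitish screw lid, diameter 56 mm, 75 mm high (grip it between 20 and 55 mm above its foot), 110 g, standing upright. Origin at the centre of its underside, z up. Starts on the cork coaster.
- card_pack: Block of white cards, 115 x 59 x 51 mm (x long, z up), 210 g. Origin at the centre of its underside. Starts on the blue pad with its long axis along the pad's. Grasp across its 59 mm width (its y), at first with the fingertips above the tag pack's top, which lies 34 mm over the bench (the card pack's own top lies at 60 mm).
- cork_coaster: Round cork coaster, diameter 70 mm, 3 mm thick, fixed on the supply board, its top 9 mm over the bench: the jar's place. Origin at the centre of its underside.
- blue_pad: Blue rectangular pad, 70 x 128 x 3 mm (y long), fixed on the supply board, its top 9 mm over the bench: the card pack's place, the long axes of both parallel. Origin at the centre of its underside.
- supply_board: Fixed dark wooden board, 224 x 150 x 6 mm, lying on the bench. Origin at the centre of its underside. Coaster and pad are centred 63 mm either side of it along its x (which is at which end varies); the tag pack starts between them, long axis along the board's y.
- side_mat: Fixed green mat, 240 x 160 x 4 mm (x long), lying on the bench: the side area for jar and card pack. Origin at the centre of its underside.
- order_box: Open kraft mailer box on a thin grey sheet, all fixed. Origin on the bench under the centre of the box; inner floor 5 mm over the bench, inside 131 mm along x and 180 mm along y, walls 5 mm thick, rim 54 mm over the bench. Its open lid lies level at rim height over the side of -x (toward the robot), from 70 to 210 mm from the origin.
- red_pen: Red pen, 15 x 130 x 17 mm (y long), loose on the bench; a bystander. Origin at the centre of its underside.
- silver_pen: Silver pen, 10 x 138 x 12 mm (y long), loose on the bench; a bystander. Origin at the centre of its underside.
Mind the look-alikes: they are no part of the job. What is shaped like the bead_jar but pink is not meant.

How it is judged:
On the way, in this order (a step that is already met when the one before it is completed fails the run):
1. jar and card pack both stand released on the green mat, the tag pack still in its place (x of bead_jar in the frame of side_mat between -0.115 and 0.115 m and y of bead_jar in the frame of side_mat between -0.078 and 0.078 m and z of each of bead_jar, card_pack in the frame of side_mat below 0.012 m and angle between each of bead_jar, card_pack's own z axis and vertical below 0.15 rad and x of card_pack in the frame of side_mat between -0.115 and 0.115 m and y of card_pack in the frame of side_mat between -0.078 and 0.078 m and linear speed of each of bead_jar, card_pack below 0.02 m/s and contact force between each of bead_jar, card_pack and the fingers below 0.05 N and distance of tag_pack from where it was at the start of the episode below 0.03 m), for 0.2 s.
2. the tag pack lies flat and released in the order box while jar and card pack wait on the mat (x of tag_pack in the frame of order_box between -0.045 and 0.045 m and y of tag_pack in the frame of order_box between -0.07 and 0.07 m and z of tag_pack in the frame of order_box below 0.013 m and angle between each of tag_pack, bead_jar, card_pack's own z axis and vertical below 0.15 rad and linear speed of tag_pack below 0.02 m/s and contact force between tag_pack and the fingers below 0.05 N and x of bead_jar in the frame of side_mat between -0.115 and 0.115 m and y of bead_jar in the frame of side_mat between -0.078 and 0.078 m and z of each of bead_jar, card_pack in the frame of side_mat below 0.012 m and x of card_pack in the frame of side_mat between -0.115 and 0.115 m and y of card_pack in the frame of side_mat between -0.078 and 0.078 m), for 0.2 s.
At the end, for the whole second after the job is handed in: The tag pack lies flat inside the order box; the jar stands upright within 13 mm of the coaster's centre; the card pack lies flat within 13 mm of the blue pad's centre, long axes parallel within 0.2 rad; all released and at rest (x of tag_pack in the frame of order_box between -0.045 and 0.045 m and y of tag_pack in the frame of order_box between -0.07 and 0.07 m and z of tag_pack in the frame of order_box below 0.013 m and angle between tag_pack's own z axis and vertical below 0.15 rad and linear speed of each of tag_pack, bead_jar, card_pack below 0.02 m/s and contact force between each of tag_pack, bead_jar, card_pack and the fingers below 0.05 N and horizontal distance between bead_jar and cork_coaster below 0.013 m and z of bead_jar in the frame of cork_coaster below 0.008 m and angle between each of bead_jar, card_pack's own z axis and vertical below 0.1 rad and horizontal distance between card_pack and blue_pad below 0.013 m and z of card_pack in the frame of blue_pad below 0.008 m and angle between the x axis of card_pack and the y axis of blue_pad, either way round below 0.2 rad); the robot touches nothing.
It fails at once if jar or card pack tipped over (angle between any of bead_jar, card_pack's own z axis and vertical above 0.8 rad).
It fails at once if a pen displaced by more than 30 mm (distance of any of red_pen, silver_pen from where it was at the start of the episode above 0.03 m).
It also fails if it takes over 125 s, if anything falls off the work surface, if the arm or the gripper's body presses on something with over 40 N, if the wrist force passes 120 N, or if a joint passes its speed limit or range.

## Working session

There is one attempt and no reset: what is moved stays moved. The work goes in short steps, Python scripts to look and compute and a tool call to move; the robot and the scene stay as the last step left them, time stands still between calls to the robot, and variables do not carry over. Pictures are saved under pics/ and viewed, at most 14 in all, crops included, and the job is handed in when it is done.

Besides the shell and the picture viewer there is one more tool, called after "Call:" by a JSON object that holds its "api" and its "payload", one argument or row to a line. step_arm: Moves the arm, as the interface text tells. Its arguments: {"type":"object","properties":{"motion":{"type":"string"},"force":{"type":"number"}},"required":["motion"]}

```bash
mkdir -p pics; cat > h.py <<'E'
import numpy as np, cv2
from workcell import arm
def rays(name,uv):
    c=arm.get_calibration(name); R,_=cv2.Rodrigues(np.array(c["rvec"],float)); t=np.array(c["tvec"],float).ravel()
    uv=np.atleast_2d(uv).astype(float)
    d=np.c_[(uv[:,0]-c["cx"])/c["fx"],(uv[:,1]-c["cy"])/c["fy"],np.ones(len(uv))]@R
    return -R.T@t,d
def onplane(name,uv,z):
    o,d=rays(name,uv); s=(z-o[2])/d[:,2]; return o+s[:,None]*d
def wplane(uv,z,st):
    c=arm.get_calibration("wrist"); T=np.array(c["tool_from_camera"]); R=np.array(st["tool_rot"]); p=np.array(st["ee_pos"])
    uv=np.atleast_2d(uv).astype(float)
    d=np.c_[(uv[:,0]-c["cx"])/c["fx"],(uv[:,1]-c["cy"])/c["fy"],np.ones(len(uv))]@T[:3,:3].T@R.T
    o=p+R@T[:3,3]; s=(z-o[2])/d[:,2]; return o+s[:,None]*d
E
python3 - <<'E'
from h import *
s=arm.observe(); print({k:np.round(v,3).tolist() for k,v in s.items()})
for n in("top","scene"): cv2.imwrite(f"pics/{n}0.png",arm.grab_frame(n)); print(arm.get_calibration(n))
E
```

```text
{'clock': 0.0, 'joint_positions': [1.194, 0.378, 0.08, 1.274, 0.0, 1.46], 'joint_velocities': [0.0, 0.0, 0.001, 0.001, 0.001, 0.0], 'joint_torque': [-0.002, -46.36, 26.988, 0.021, -0.0, 0.0], 'ee_pos': [0.151, 0.554, 0.404], 'tool_rot': [[-0.965, 0.264, -0.001], [0.264, 0.965, -0.002], [0.0, -0.002, -1.0]], 'force': [0.903, 0.22, 0.748], 'moment': [0.056, 0.005, 0.04], 'finger_force': 0.0, 'opening': 0.085}
{'fx': 442.38959190615543, 'fy': 442.38959190615543, 'cx': 318.68105412503564, 'cy': 204.5299919953362, 'rvec': array([ 1.98799961, -2.22435903,  0.23919478]), 'tvec': array([0.05973678, 0.55003211, 0.96261141])}
{'fx': 377.998695570278, 'fy': 377.998695570278, 'cx': 319.0225194822289, 'cy': 199.26152653572495, 'rvec': array([ 1.02232743, -2.43712935,  1.01420049]), 'tvec': array([0.3768158 , 0.32578647, 0.7026053 ])}
```

View pics/top0.png

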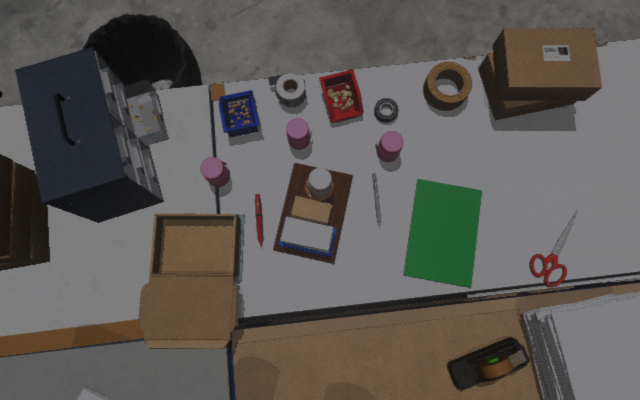

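View pics/scene0.png

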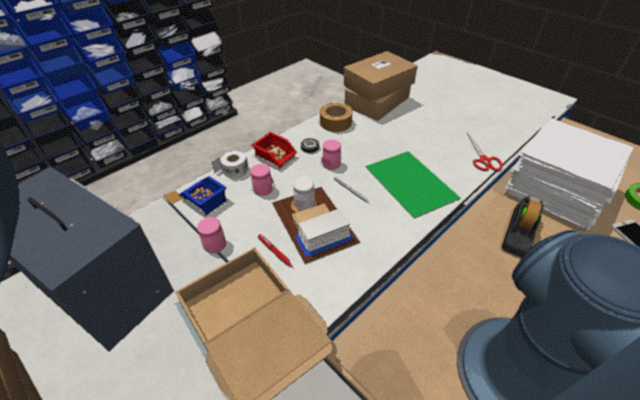

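The top view shows the board at about (313,212), with the jar lid at (320,181), the tag pack at (312,210) and the card pack at (308,236). The mat is at (444,232), the box at (195,245), and the pens at (259,220) and (377,200). The scene view agrees. Next I measure these.

```bash
python3 - <<'E'
from h import *
im=cv2.imread("pics/top0.png"); hsv=cv2.cvtColor(im,cv2.COLOR_BGR2HSV)
cv2.imwrite("pics/crop0.png",cv2.resize(im[150:360,130:390],None,fx=3,fy=2.85,interpolation=cv2.INTER_CUBIC))
c=arm.get_calibration("top");print("cam",rays("top",[[0,0]])[0])
def blob(m,box,z,nm,rect=True):
    M=np.zeros_like(m);x0,y0,x1,y1=box;M[y0:y1,x0:x1]=m[y0:y1,x0:x1]
    n,l,s,ce=cv2.connectedComponentsWithStats(M);k=1+s[1:,4].argmax()
    cn=max(cv2.findContours((l==k).astype(np.uint8),0,1)[0],key=cv2.contourArea).reshape(-1,2)
    P=onplane("top",cn,z)[:,:2].astype(np.float32); r=cv2.minAreaRect(P*1000)
    b=cv2.boxPoints(r); e=b[1]-b[0];f=b[2]-b[1]; e=e if np.hypot(*e)>np.hypot(*f) else f
    print(nm,"n",s[k,4],"px",ce[k].round(1),"centre mm",np.round(r[0],1),"size",np.round(r[1],1),"long axis deg",round(float(np.degrees(np.arctan2(e[1],e[0])))%180,1))
g=cv2.inRange(hsv,(50,100,50),(75,255,255));blob(g,(390,160,500,300),.004,"mat")
w=cv2.inRange(hsv,(0,0,150),(180,50,255))
blob(w,(277,213,340,256),.060,"card top")
blob(cv2.inRange(hsv,(0,0,120),(180,60,255)),(303,167,338,200),.084,"jar lid")
blob(cv2.inRange(hsv,(8,60,120),(22,200,255)),(285,193,335,226),.034,"tag")
d=cv2.inRange(hsv,(0,0,0),(180,255,110));blob(cv2.morphologyEx(((hsv[...,2]<215)&((hsv[...,1]>60)|(hsv[...,2]<110))).astype(np.uint8)*255,cv2.MORPH_OPEN,np.ones((3,3))),(270,160,360,266),.006,"board")
r=cv2.inRange(hsv,(0,120,80),(8,255,255))|cv2.inRange(hsv,(172,120,80),(180,255,255));blob(r,(245,185,275,255),.012,"red")
blob(cv2.inRange(hsv,(0,0,0),(180,255,165)),(368,168,386,232),.008,"silver")
print("box corners", onplane("top",[[155,214],[239,214],[239,276],[152,276]],.054).round(3).tolist())
E
```

```text
cam [0.33255883 0.01798728 1.05915325]
mat n 6450 px [443.2 233. ] centre mm [ 466.2 -293.8] size [158.4 238.3] long axis deg 162.9Traceback (most recent call last):
  File "<stdin>", line 14, in <module>
  File "<stdin>", line 7, in blob
ValueError: attempt to get argmax of an empty sequence
```

View pics/crop0.png

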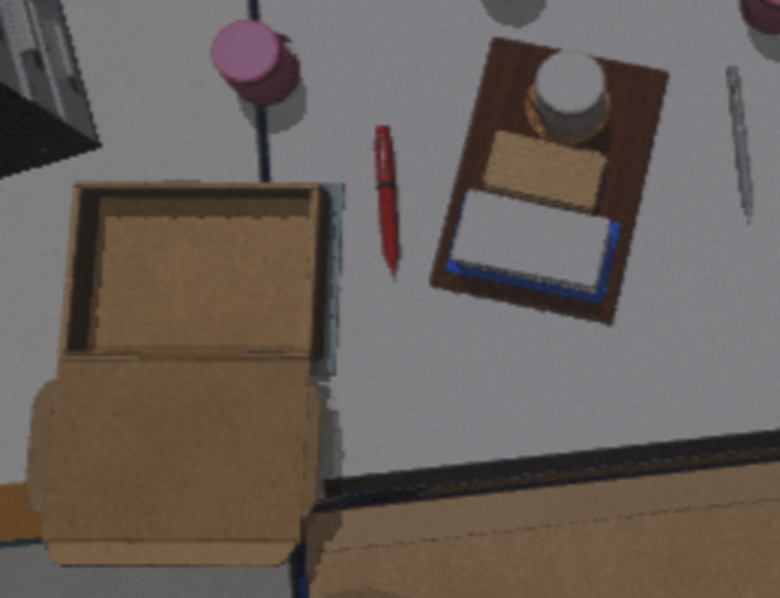

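The crop shows the card top at about (535,240), the tag at (545,168), the lid at (570,85) and the box rim from (75,183) to (320,355), in crop pixels. The image is dim, so I lower the thresholds.

```bash
python3 - <<'E'
from h import *
im=cv2.imread("pics/top0.png"); hsv=cv2.cvtColor(im,cv2.COLOR_BGR2HSV)
for p in [(308,234),(320,178),(312,210),(300,190),(260,210),(377,200),(350,230),(300,252),(318,198)]: print(p,hsv[p[1],p[0]],end=' ')
print()
def blob(m,box,z,nm):
    M=np.zeros_like(m);x0,y0,x1,y1=box;M[y0:y1,x0:x1]=m[y0:y1,x0:x1]
    n,l,s,ce=cv2.connectedComponentsWithStats(M)
    if n<2: print(nm,"none");return
    k=1+s[1:,4].argmax()
    cn=max(cv2.findContours((l==k).astype(np.uint8),0,1)[0],key=cv2.contourArea).reshape(-1,2)
    P=onplane("top",cn,z)[:,:2].astype(np.float32); r=cv2.minAreaRect(P*1000)
    b=cv2.boxPoints(r); e=b[1]-b[0];f=b[2]-b[1]; e=e if np.hypot(*e)>np.hypot(*f) else f
    print(nm,"n",s[k,4],"px",ce[k].round(1),"bb",s[k,:4],"centre mm",np.round(r[0],1),"size",np.round(r[1],1),"long axis deg",round(float(np.degrees(np.arctan2(e[1],e[0])))%180,1))
blob(cv2.inRange(hsv,(0,0,120),(180,45,255)),(277,213,340,256),.060,"card top")
blob(cv2.inRange(hsv,(0,0,115),(180,60,255)),(305,160,336,190),.084,"jar lid")
blob(cv2.inRange(hsv,(8,60,95),(25,200,255)),(285,193,335,222),.034,"tag")
bd=((hsv[...,2]<100)|(hsv[...,1]>60)).astype(np.uint8)*255
blob(cv2.morphologyEx(bd,cv2.MORPH_OPEN,np.ones((3,3))),(270,160,360,266),.006,"board")
blob(cv2.inRange(hsv,(100,120,40),(130,255,255)),(270,210,350,266),.009,"pad")
r=cv2.inRange(hsv,(0,120,60),(8,255,255))|cv2.inRange(hsv,(172,120,60),(180,255,255));blob(r,(245,185,275,255),.012,"red")
blob(cv2.inRange(hsv,(0,0,0),(180,255,125)),(368,168,386,232),.008,"silver")
C=np.array([[75,183],[320,183],[310,355],[62,352]])/[3,2.85]+[130,150]
P=onplane("top",C,.054);print("box rim",P.round(3).tolist(),P.mean(0).round(3))
F=np.array([[103,215],[312,213]])/[3,2.85]+[130,150];print("floor back",onplane("top",F,.005).round(3).tolist())
E
```

```text
(308, 234) [120   8 129] (320, 178) [126  10 129] (312, 210) [ 15  96 114] (300, 190) [  6 102  50] (260, 210) [179 146  77] (377, 200) [105  16  96] (350, 230) [128   8 131] (300, 252) [ 8 71 43] (318, 198) [ 14 104  64] 
card top n 1112 px [306.5 233.3] bb [281 218  52  32] centre mm [490.4  32.7] size [108.8  55.2] long axis deg 71.5
jar lid n 588 px [320.7 171.9] bb [305 160  31  29] centre mm [619.2 -12.7] size [69.3 66.8] long axis deg 83.5
tag n 704 px [310.8 208.9] bb [292 196  40  26] centre mm [550.9  16.4] size [89.  46.6] long axis deg 70.4
board n 4090 px [314.5 210.4] bb [273 163  80 101] centre mm [549.1  11.9] size [150.8 226.7] long axis deg 161.0
pad n 195 px [311.8 245.9] bb [279 228  58  28] centre mm [464.8  28.8] size [ 60.7 140.9] long axis deg 97.0
red n 119 px [259.3 228.4] bb [257 216   6  28] centre mm [519.3 144.9] size [10.9 66.2] long axis deg 178.3
silver n 330 px [376.5 199.5] bb [371 173  11  57] centre mm [ 558.9 -144.3] size [ 15.6 140.6] long axis deg 177.8
box rim [[0.574, 0.378, 0.054], [0.553, 0.189, 0.054], [0.416, 0.207, 0.054], [0.439, 0.392, 0.054]] [0.496 0.291 0.054]
floor back [[0.556, 0.374, 0.005], [0.539, 0.206, 0.005]]
```

```bash
cat > plan.py <<'E'
import sys; from h import *
from scipy.spatial.transform import Rotation as Ro
def plan(x,y,z,psi):
    s=arm.observe();R=np.array(s["tool_rot"]);p=np.array(s["ee_pos"])
    a=np.radians(psi);yy=np.array([np.cos(a),np.sin(a),0]);zz=np.array([0,0,-1.]);T=np.c_[np.cross(yy,zz),yy,zz]
    d=R.T@(np.array([x,y,z])/1000-p)*100;r=Ro.from_matrix(R.T@T).as_rotvec()
    print("t",round(s["clock"],2),"pos",p.round(4),"psi",round(float(np.degrees(np.arctan2(R[1,1],R[0,1]))),1),"open",round(s["opening"],4),"F",np.round(s["force"],1),"q",np.round(s["joint_positions"],2))
    print("shift cm",d.round(2),"rot",r.round(3),"rows",round(max(np.linalg.norm(d)/4.17,np.degrees(np.linalg.norm(r))/7.16),1))
if __name__=="__main__": plan(*map(float,sys.argv[1:5]))
E
python3 - <<'E'
from h import *
L=np.array([[535,85],[605,80],[570,50],[570,115]])/[3,2.85]+[130,150];P=onplane("top",L,.084);print(P.round(3).tolist(),P.mean(0))
E
python3 plan.py 609 -9 300 71
```

```text
[[0.608, 0.015, 0.084], [0.606, -0.038, 0.084], [0.634, -0.014, 0.084], [0.581, -0.008, 0.084]] [ 0.6073525  -0.01138011  0.084     ]
t 0.1 pos [0.1515 0.5544 0.4038] psi 74.7 open 0.0857 F [ 0.2  0.4 -0.8] q [ 1.19  0.38  0.08  1.27 -0.    1.46]
shift cm [-58.99 -42.27  10.45] rot [-0.002 -0.     0.065] rows 17.6
```

Call:
{"api": "step_arm", "payload": {
  "motion": "8.5 -3.69 -2.64 0 0 0 0; 8.5 -7.37 -5.28 0 0 0 0; 8.5 -11.06 -7.93 0 0 0 0; 8.5 -14.75 -10.57 0 0 0 0; 8.5 -14.75 -10.57 0 0 0 0",
  "force": 40
}}

```text
clock: 0.52
ee_pos: [0.2678, 0.4104, 0.4043]
tool_rot: [[-0.964, 0.267, 0.0], [0.267, 0.964, -0.003], [-0.001, -0.002, -1.0]]
force: [-0.6, -0.7, -0.7]
opening: 0.085
finger_force: 0.0
```

Call:
{"api": "step_arm", "payload": {
  "motion": "8.5 -3.69 -2.64 0 0 0 0; 8.5 -7.37 -5.28 0 0 0 0; 8.5 -11.06 -7.93 0 0 0 0; 8.5 -14.75 -10.57 0 0 0 0; 8.5 -14.75 -10.57 0 0 0 0"
}}

```text
clock: 0.93
ee_pos: [0.3826, 0.2696, 0.4044]
tool_rot: [[-0.963, 0.268, 0.001], [0.268, 0.963, -0.002], [-0.001, -0.002, -1.0]]
force: [-0.6, -0.4, -0.6]
opening: 0.0852
finger_force: 0.0
```

Call:
{"api": "step_arm", "payload": {
  "motion": "8.5 -3.69 -2.64 0 0 0 0; 8.5 -7.37 -5.28 0 0 0 0; 8.5 -11.06 -7.93 0 0 0 0; 8.5 -14.75 -10.57 0 0 0 0; 8.5 -14.75 -10.57 0 0 0 0"
}}

```text
clock: 1.35
ee_pos: [0.4975, 0.1284, 0.4042]
tool_rot: [[-0.963, 0.268, 0.001], [0.268, 0.963, -0.002], [-0.002, -0.001, -1.0]]
force: [-0.6, 0.6, 0.5]
opening: 0.0849
finger_force: 0.0
```

Call:
{"api": "step_arm", "payload": {
  "motion": "8.5 -3.69 -2.64 2 0 0 0; 8.5 -7.37 -5.28 4 0 0 0; 8.5 -11.06 -7.93 7 0 0 0.06; 8.5 -14.75 -10.57 10.4 0 0 0.065; 8.5 -14.75 -10.57 10.4 0 0 0.065"
}}

```text
clock: 1.77
ee_pos: [0.6092, -0.0093, 0.3004]
tool_rot: [[-0.945, 0.326, 0.0], [0.326, 0.945, 0.0], [0.0, 0.0, -1.0]]
force: [0.7, 1.1, -0.4]
opening: 0.0851
finger_force: 0.0
```

```bash
python3 - <<'E'
from h import *
s=arm.observe(); im=arm.grab_frame("wrist"); cv2.imwrite("pics/w0.png",im)
c=arm.get_calibration("wrist");T=np.array(c["tool_from_camera"]);R=np.array(s["tool_rot"]);p=np.array(s["ee_pos"])
def proj(P):
    q=T[:3,:3].T@(R.T@(np.array(P)-p)-T[:3,3]);return np.round([c["fx"]*q[0]/q[2]+c["cx"],c["fy"]*q[1]/q[2]+c["cy"]],0)
for n,P in dict(lid=(.608,-.010,.084),tag=(.551,.0155,.034),card=(.490,.0325,.06),board=(.549,.012,.006)).items(): print(n,proj(P))
E
python3 plan.py 608 -10 198 71
```

```text
lid [316. 219.]
tag [323. 120.]
card [318.  17.]
board [318. 119.]
t 1.82 pos [ 0.611  -0.0138  0.2943] psi 70.7 open 0.0853 F [ 5.4 -3.8 -3.3] q [-0.13  0.5  -0.02  1.06 -0.    0.21]
shift cm [0.38 0.3  9.63] rot [-0.004 -0.003 -0.005] rows 2.3
```

View pics/w0.png

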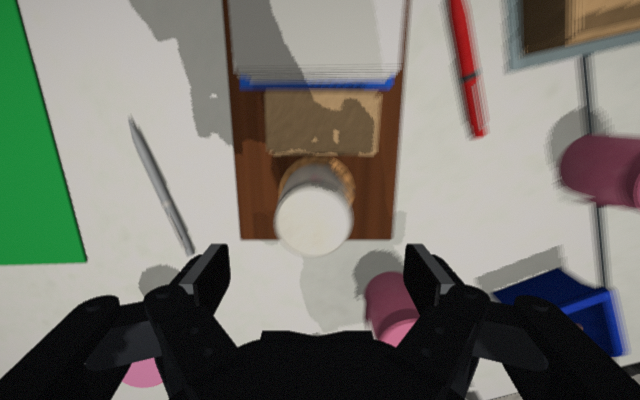

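The wrist view has the lid at (313,217) and the tag at (322,122), within 3 px of the prediction. No finger is blocked for closing along the board's short axis. I descend and grip the jar.

Call:
{"api": "step_arm", "payload": {
  "motion": "8.5 0.06 -0.13 3.5 0 0 0; 8.5 0.06 -0.13 6.5 0 0 0; 8.5 0.06 -0.13 9 0 0 0; 8.5 0.06 -0.13 10.2 0 0 0; 8.5 0.06 -0.13 10.2 0 0 0"
}}

```text
clock: 2.23
ee_pos: [0.6049, -0.0083, 0.1954]
tool_rot: [[-0.945, 0.326, -0.008], [0.326, 0.945, 0.001], [0.008, -0.002, -1.0]]
force: [-1.2, -0.1, -0.6]
opening: 0.0851
finger_force: 0.0
```

Call:
{"api": "step_arm", "payload": {
  "motion": "4.5 0 0 0 0 0 0; 4.5 0 0 0 0 0 0; 4.5 0 0 0 0 0 0; 4.5 0 0 0 0 0 0; 4.5 0 0 0 0 0 0",
  "force": 35
}}

```text
clock: 2.65
ee_pos: [0.6084, -0.0087, 0.2014]
tool_rot: [[-0.945, 0.326, 0.003], [0.326, 0.945, -0.0], [-0.003, 0.001, -1.0]]
force: [0.3, -0.0, 5.4]
opening: 0.0553
finger_force: 37.4
```

Call:
{"api": "step_arm", "payload": {
  "motion": "4.5 0 0 0 0 0 0; 4.5 0 0 0 0 0 0; 4.5 0 0 0 0 0 0"
}}

```text
clock: 2.9
ee_pos: [0.6084, -0.0087, 0.2014]
tool_rot: [[-0.945, 0.326, 0.003], [0.326, 0.945, -0.0], [-0.003, 0.001, -1.0]]
force: [-0.4, 0.5, 5.9]
opening: 0.0554
finger_force: 37.5
```

Call:
{"api": "step_arm", "payload": {
  "motion": "4.5 0 0 -1 0 0 0; 4.5 0 0 -3 0 0 0; 4.5 0 0 -5.5 0 0 0; 4.5 0 0 -7.5 0 0 0; 4.5 0 0 -8 0 0 0"
}}

```text
clock: 3.32
ee_pos: [0.6086, -0.0088, 0.2838]
tool_rot: [[-0.945, 0.326, 0.006], [0.326, 0.945, -0.001], [-0.006, 0.001, -1.0]]
force: [0.4, 0.6, -0.3]
opening: 0.0554
finger_force: 37.3
```

Call:
{"api": "step_arm", "payload": {
  "motion": "4.5 -0.1 -2 0 0 0 0; 4.5 -0.3 -5.5 0 0 0 0; 4.5 -0.5 -9.1 0 0 0 0; 4.5 -0.7 -12.6 0 0 0 0; 4.5 -0.91 -15.65 0 0 0 0"
}}

```text
clock: 3.73
ee_pos: [0.5639, -0.1612, 0.279]
tool_rot: [[-0.945, 0.326, -0.001], [0.326, 0.945, 0.0], [0.001, -0.0, -1.0]]
force: [0.7, -0.2, -1.0]
opening: 0.0557
finger_force: 37.4
```

Call:
{"api": "step_arm", "payload": {
  "motion": "4.5 -0.2 -3.6 0 0 0 0; 4.5 -0.4 -7.5 0 0 0 0; 4.5 -0.6 -11.5 0 0 0 0; 4.5 -0.9 -14.7 0 0 0 0; 4.5 -0.91 -15.65 0 0 0 0"
}}

```text
clock: 4.15
ee_pos: [0.5211, -0.315, 0.279]
tool_rot: [[-0.944, 0.331, -0.001], [0.331, 0.944, -0.002], [-0.0, -0.002, -1.0]]
force: [0.3, 0.3, -0.9]
opening: 0.0554
finger_force: 37.5
```

```bash
python3 plan.py 523 -311 196.4 71
```

```text
t 4.15 pos [ 0.5211 -0.315   0.279 ] psi 70.7 open 0.0554 F [ 0.3  0.3 -0.9] q [-0.65  0.51 -0.05  1.01 -0.   -0.31]
shift cm [-0.05  0.45  8.26] rot [-0.002 -0.    -0.005] rows 2.0
```

Call:
{"api": "step_arm", "payload": {
  "motion": "4.5 0 0 2 0 0 0; 4.5 0 0 4.5 0 0 0; 4.5 0 0 6.5 0 0 0; 4.5 0 0 7.6 0 0 0; 4.5 0 0 8.1 0 0 0"
}}

```text
clock: 4.57
ee_pos: [0.5213, -0.3093, 0.1963]
tool_rot: [[-0.946, 0.326, -0.004], [0.326, 0.946, 0.003], [0.005, 0.002, -1.0]]
force: [-13.9, 8.3, 35.1]
opening: 0.0552
finger_force: 40.5
```

Call:
{"api": "step_arm", "payload": {
  "motion": "4.5 0 0 0 0 0 0; 4.5 0 0 0 0 0 0; 4.5 0 0 0 0 0 0; 4.5 0 0 0.1 0 0 0; 4.5 0 0 0.1 0 0 0"
}}

```text
clock: 4.98
ee_pos: [0.523, -0.3106, 0.1981]
tool_rot: [[-0.946, 0.326, 0.001], [0.326, 0.946, -0.001], [-0.001, -0.0, -1.0]]
force: [0.5, 0.1, -1.3]
opening: 0.0552
finger_force: 37.5
```

Call:
{"api": "step_arm", "payload": {
  "motion": "4.5 0 0 0.05 0 0 0; 4.5 0 0 0.1 0 0 0; 4.5 0 0 0.15 0 0 0; 4.5 0 0 0.15 0 0 0; 4.5 0 0 0.15 0 0 0"
}}

```text
clock: 5.4
ee_pos: [0.5227, -0.3106, 0.1964]
tool_rot: [[-0.945, 0.326, 0.0], [0.326, 0.945, -0.0], [-0.0, 0.0, -1.0]]
force: [-0.9, 0.1, 3.1]
opening: 0.0553
finger_force: 37.7
```

Call:
{"api": "step_arm", "payload": {
  "motion": "6 0 0 0 0 0 0; 7 0 0 0 0 0 0; 8.5 0 0 0 0 0 0; 8.5 0 0 0 0 0 0; 8.5 0 0 0 0 0 0"
}}

```text
clock: 5.82
ee_pos: [0.5227, -0.3106, 0.196]
tool_rot: [[-0.945, 0.326, -0.0], [0.326, 0.945, 0.0], [0.0, 0.0, -1.0]]
force: [0.5, 0.1, -0.2]
opening: 0.0844
finger_force: 0.0
```

Call:
{"api": "step_arm", "payload": {
  "motion": "8.5 0 0 -2 0 0 0; 8.5 0 0 -5 0 0 0; 8.5 0 0 -8 0 0 0; 8.5 0 0 -10 0 0 0; 8.5 0 0 -10 0 0 0"
}}

```text
clock: 6.23
ee_pos: [0.5242, -0.3117, 0.3015]
tool_rot: [[-0.945, 0.326, 0.007], [0.326, 0.945, -0.005], [-0.009, -0.003, -1.0]]
force: [-0.4, 0.1, -0.3]
opening: 0.085
finger_force: 0.0
```

```bash
python3 - <<'E'
from h import *
im=arm.grab_frame("wrist"); cv2.imwrite("pics/w1.png",im)
E
python3 plan.py 490 32.5 300 161;python3 plan.py 490 32.5 300 -19
```

```text
t 6.28 pos [ 0.5238 -0.3113  0.2991] psi 71.0 open 0.0847 F [ 1.   0.8 -0.7] q [-0.64  0.49 -0.02  1.05  0.   -0.31]
shift cm [14.39 31.41 -0.23] rot [-0.006  0.003 -1.571] rows 12.6
t 6.28 pos [ 0.5238 -0.3113  0.2991] psi 71.0 open 0.0847 F [ 1.   0.8 -0.7] q [-0.64  0.49 -0.02  1.05  0.   -0.31]
shift cm [14.39 31.41 -0.23] rot [0.003 0.006 1.571] rows 12.6
```

View pics/w1.png

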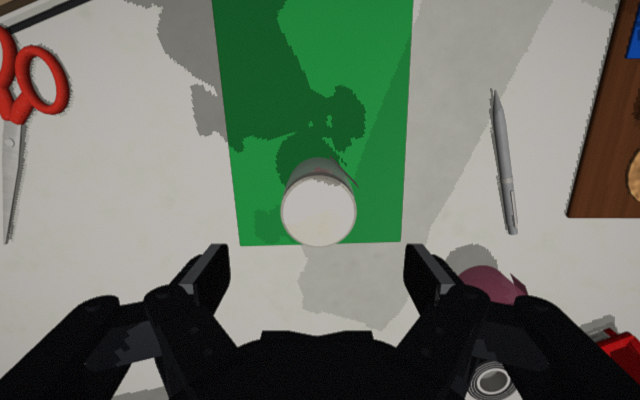

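The wrist view shows the jar standing upright on the mat at (318,210), with the fingers clear. I go to the card pack while turning 90°.

Call:
{"api": "step_arm", "payload": {
  "motion": "8.5 0.96 2.1 0 0 0 -0.105; 8.5 1.92 4.2 0 0 0 -0.21; 8.5 2.88 6.3 0 0 0 -0.314; 8.5 3.84 8.4 0 0 0 -0.419; 8.5 4.8 10.47 0 0 0 -0.524"
}}

```text
clock: 6.7
ee_pos: [0.5105, -0.1946, 0.2945]
tool_rot: [[-0.981, -0.196, -0.002], [-0.196, 0.981, 0.001], [0.002, 0.002, -1.0]]
force: [0.2, 0.0, 0.5]
opening: 0.0852
finger_force: 0.0
```

Call:
{"api": "step_arm", "payload": {
  "motion": "8.5 -0.2 2.3 0 0 0 -0.105; 8.5 -0.4 4.6 0 0 0 -0.21; 8.5 -0.6 6.9 0 0 0 -0.314; 8.5 -0.9 9.2 0 0 0 -0.419; 8.5 -1.08 11.47 0 0 0 -0.524"
}}

```text
clock: 7.12
ee_pos: [0.4993, -0.08, 0.2947]
tool_rot: [[-0.751, -0.66, -0.002], [-0.66, 0.751, 0.001], [0.001, 0.002, -1.0]]
force: [1.1, -0.2, 0.6]
opening: 0.085
finger_force: 0.0
```

Call:
{"api": "step_arm", "payload": {
  "motion": "8.5 -1.6 2.3 0 0 0 -0.105; 8.5 -3.2 4.6 0 0 0 -0.21; 8.5 -4.7 6.5 0 0 0 -0.314; 8.5 -6 8.5 0 0 0 -0.419; 8.5 -6.67 9.39 0 0 0 -0.524"
}}

```text
clock: 7.53
ee_pos: [0.4873, 0.0357, 0.2946]
tool_rot: [[-0.317, -0.948, -0.003], [-0.948, 0.317, 0.001], [-0.0, 0.003, -1.0]]
force: [0.0, -0.3, 1.0]
opening: 0.0852
finger_force: 0.0
```

Call:
{"api": "step_arm", "payload": {
  "motion": "8.5 0 0 0 0 0 0; 8.5 0 0 0 0 0 0; 8.5 0 0 0 0 0 0"
}}

```text
clock: 7.78
ee_pos: [0.4886, 0.0329, 0.2954]
tool_rot: [[-0.327, -0.945, -0.001], [-0.945, 0.327, -0.0], [0.001, 0.001, -1.0]]
force: [0.9, -1.0, -0.0]
opening: 0.085
finger_force: 0.0
```

```bash
python3 plan.py 490 32.5 211 161; python3 - <<'E'
from h import *
s=arm.observe();im=arm.grab_frame("wrist"); cv2.imwrite("pics/w2.png",im)
E
```

```text
t 7.78 pos [0.4886 0.0329 0.2954] psi 160.9 open 0.085 F [ 0.9 -1.  -0. ] q [-0.06  0.27 -0.36  0.94 -0.   -1.3 ]
shift cm [-0.02 -0.16  8.44] rot [ 0.001 -0.001 -0.001] rows 2.0
```

View pics/w2.png

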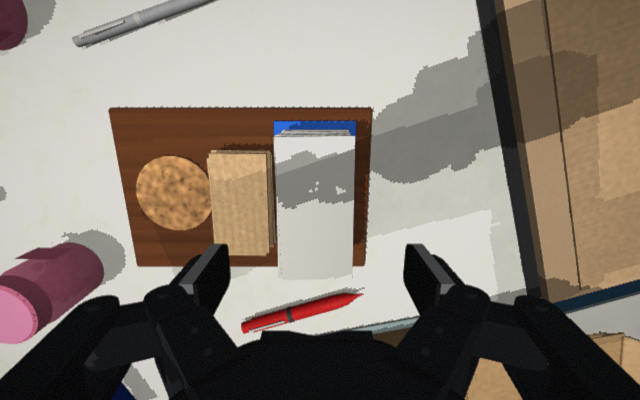

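The card top spans about (275,137) to (353,278), the tag top (207,150) to (271,257), and the bare coaster is centred at about (175,190).

```bash
python3 - <<'E'
from h import *
s=arm.observe();im=cv2.imread("pics/w2.png");hsv=cv2.cvtColor(im,cv2.COLOR_BGR2HSV)
for n,uv,z in (("card",[[275,137],[355,135],[353,278],[278,278]],.06),("tag",[[207,150],[268,152],[271,257],[211,252]],.034),("board",[[109,108],[372,108],[365,266],[136,266]],.006)):
    P=wplane(uv,z,s)[:,:2]*1000;print(n,P.mean(0).round(1),"sides",[round(float(np.linalg.norm(P[i]-P[i-1])),1) for i in range(4)],"long deg",np.degrees(np.arctan2(*(P[0]-P[3])[::-1])).round(1))
m=cv2.inRange(hsv,(8,60,90),(25,255,255));m[:,205:]=0;m[:150]=0;m[235:]=0;m[:,:130]=0
m=cv2.morphologyEx(m,cv2.MORPH_CLOSE,np.ones((7,7)));cn=max(cv2.findContours(m,0,1)[0],key=cv2.contourArea).reshape(-1,2)
c,r=cv2.minEnclosingCircle(wplane(cn,.009,s)[:,:2].astype(np.float32)*1000);print("coaster",c,r)
E
```

```text
card [489.9  31.6] sides [108.2, 54.5, 109.6, 58.6] long deg -110.1
tag [549.7  14.2] sides [87.1, 47.4, 90.1, 51.5] long deg -112.6
board [549.7  11.1] sides [147.6, 220.7, 147.5, 223.3] long deg -109.9
coaster (616.2066650390625, -12.094292640686035) 54.202064514160156
```

Call:
{"api": "step_arm", "payload": {
  "motion": "8.5 0 -0.16 3 0 0 0; 8.5 0 -0.16 5.5 0 0 0; 8.5 0 -0.16 7.3 0 0 0; 8.5 0 -0.16 8.1 0 0 0; 8.5 0 -0.16 8.4 0 0 0"
}}

```text
clock: 8.25
ee_pos: [0.4895, 0.0321, 0.2106]
tool_rot: [[-0.327, -0.945, -0.003], [-0.945, 0.327, 0.0], [0.001, 0.003, -1.0]]
force: [-0.8, 0.2, 0.4]
opening: 0.085
finger_force: 0.0
```

Call:
{"api": "step_arm", "payload": {
  "motion": "7.5 0 0 0 0 0 0; 6.8 0 0 0 0 0 0; 5 0 0 0 0 0 0; 5 0 0 0 0 0 0; 5 0 0 0 0 0 0",
  "force": 45
}}

```text
clock: 8.67
ee_pos: [0.4912, 0.0327, 0.2136]
tool_rot: [[-0.325, -0.946, 0.003], [-0.946, 0.325, -0.0], [-0.001, -0.003, -1.0]]
force: [-1.1, -0.9, 6.2]
opening: 0.0578
finger_force: 50.0
```

Call:
{"api": "step_arm", "payload": {
  "motion": "5 0 0 0 0 0 0; 5 0 0 0 0 0 0; 5 0 0 0 0 0 0"
}}

```text
clock: 8.92
ee_pos: [0.4912, 0.0327, 0.2136]
tool_rot: [[-0.325, -0.946, 0.003], [-0.946, 0.325, -0.0], [-0.001, -0.003, -1.0]]
force: [-0.7, -0.7, 6.5]
opening: 0.0583
finger_force: 50.0
```

Call:
{"api": "step_arm", "payload": {
  "motion": "5 0 0 -0.5 0 0 0; 5 0 0 -2 0 0 0; 5 0 0 -4 0 0 0; 5 0 0 -6 0 0 0; 5 0 0 -7 0 0 0"
}}

```text
clock: 9.33
ee_pos: [0.4906, 0.0329, 0.2844]
tool_rot: [[-0.324, -0.946, 0.002], [-0.946, 0.324, 0.0], [-0.001, -0.002, -1.0]]
force: [0.5, 0.3, -2.8]
opening: 0.0582
finger_force: 49.2
```

```bash
python3 plan.py 409 -276 280 163
```

```text
t 9.33 pos [0.4906 0.0329 0.2844] psi 161.1 open 0.0582 F [ 0.5  0.3 -2.8] q [-0.06  0.28 -0.38  0.91  0.   -1.3 ]
shift cm [31.87 -2.3   0.42] rot [-0.002  0.001 -0.034] rows 7.7
```

Call:
{"api": "step_arm", "payload": {
  "motion": "5 1.5 -0.1 0 0 0 0; 5 4.8 -0.3 0 0 0 0; 5 8.5 -0.6 0 0 0 0; 5 12.3 -0.9 0 0 0 0; 5 16 -1.15 0 0 0 0"
}}

```text
clock: 9.75
ee_pos: [0.4484, -0.1234, 0.2823]
tool_rot: [[-0.324, -0.946, -0.0], [-0.946, 0.324, 0.0], [-0.0, 0.0, -1.0]]
force: [0.5, -0.6, -1.7]
opening: 0.0584
finger_force: 49.1
```

Call:
{"api": "step_arm", "payload": {
  "motion": "5 4 -0.3 0 0 0 0; 5 8 -0.6 0 0 0 0; 5 11.5 -0.9 0 0 0 0; 5 14.6 -1.1 0 0 0 0; 5 15.9 -1.15 0 0 0 0"
}}

```text
clock: 10.17
ee_pos: [0.4075, -0.2798, 0.2824]
tool_rot: [[-0.328, -0.945, 0.0], [-0.945, 0.328, -0.002], [0.002, -0.001, -1.0]]
force: [-0.6, 0.2, -2.5]
opening: 0.0581
finger_force: 49.1
```

Call:
{"api": "step_arm", "payload": {
  "motion": "5 0 0 1 0 0 0; 5 0 0 3 0 0 0; 5 0 0 4.8 0 0 0; 5 0 0 6 0 0 0; 5 0 0 6.5 0 0 0"
}}

```text
clock: 10.58
ee_pos: [0.4075, -0.274, 0.2146]
tool_rot: [[-0.323, -0.946, -0.003], [-0.946, 0.323, 0.004], [-0.003, 0.005, -1.0]]
force: [-0.1, 1.0, -2.4]
opening: 0.0579
finger_force: 49.0
```

Call:
{"api": "step_arm", "payload": {
  "motion": "5 0 0 0 0 0 0; 5 0 0 0 0 0 0; 5 0 0 0 0 0 0"
}}

```text
clock: 10.83
ee_pos: [0.409, -0.2761, 0.2178]
tool_rot: [[-0.324, -0.946, 0.001], [-0.946, 0.324, -0.001], [0.0, -0.001, -1.0]]
force: [-0.4, -1.2, -2.4]
opening: 0.058
finger_force: 49.0
```

Contact is expected at TCP z = 0.2086. I lower slowly and release.

Call:
{"api": "step_arm", "payload": {
  "motion": "5 0 0 0.3 0 0 0; 5 0 0 0.55 0 0 0; 5 0 0 0.75 0 0 0; 5 0 0 0.9 0 0 0; 5 0 0 0.95 0 0 0"
}}

```text
clock: 11.25
ee_pos: [0.4085, -0.2764, 0.2086]
tool_rot: [[-0.325, -0.946, 0.0], [-0.946, 0.325, -0.0], [0.0, -0.001, -1.0]]
force: [-3.5, 3.4, 12.5]
opening: 0.0585
finger_force: 50.9
```

Call:
{"api": "step_arm", "payload": {
  "motion": "5 0 0 0 0 0 0; 5 0 0 0 0 0 0; 6.3 0 0 0 0 0 0; 7 0 0 0 0 0 0; 8.5 0 0 0 0 0 0"
}}

```text
clock: 11.67
ee_pos: [0.4086, -0.2766, 0.2077]
tool_rot: [[-0.325, -0.946, 0.001], [-0.946, 0.325, -0.0], [0.0, -0.001, -1.0]]
force: [-0.2, 0.1, 0.2]
opening: 0.08
finger_force: 0.0
```

Call:
{"api": "step_arm", "payload": {
  "motion": "8.5 0 0 0 0 0 0; 8.5 0 0 0 0 0 0; 8.5 0 0 -2 0 0 0; 8.5 0 0 -5 0 0 0; 8.5 0 0 -8 0 0 0"
}}

```text
clock: 12.08
ee_pos: [0.4078, -0.2758, 0.2876]
tool_rot: [[-0.325, -0.946, -0.002], [-0.946, 0.325, 0.002], [-0.001, 0.003, -1.0]]
force: [0.5, 0.2, 0.4]
opening: 0.0854
finger_force: 0.0
```

```bash
python3 - <<'E'
from h import *
cv2.imwrite("pics/w3.png",arm.grab_frame("wrist"))
E
python3 plan.py 550 15.5 290 161
```

```text
t 12.13 pos [ 0.4098 -0.2775  0.294 ] psi 161.1 open 0.0852 F [ 0.6 -1.1  4.7] q [-0.72  0.28 -0.36  0.93  0.   -1.96]
shift cm [-32.26  -3.75   0.34] rot [-0.007 -0.003  0.001] rows 7.8
```

View pics/w3.png

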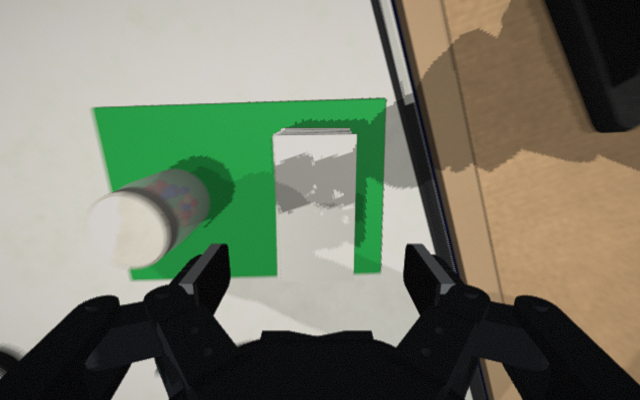

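The wrist view shows the card pack flat on the mat at (316,205) and the jar upright at (130,230), both released. Next is the tag pack.

Call:
{"api": "step_arm", "payload": {
  "motion": "8.5 -3 -0.4 0 0 0 0; 8.5 -6.5 -0.8 0 0 0 0; 8.5 -9.8 -1.2 0 0 0 0; 8.5 -13 -1.6 0 0 0 0; 8.5 -16.1 -1.95 0 0 0 0"
}}

```text
clock: 12.55
ee_pos: [0.4797, -0.129, 0.2876]
tool_rot: [[-0.325, -0.946, 0.0], [-0.946, 0.325, 0.0], [-0.0, -0.0, -1.0]]
force: [0.7, -0.8, 0.2]
opening: 0.0847
finger_force: 0.0
```

Call:
{"api": "step_arm", "payload": {
  "motion": "8.5 -4 -0.5 0 0 0 0; 8.5 -8 -1 0 0 0 0; 8.5 -11.7 -1.4 0 0 0 0; 8.5 -14.8 -1.8 0 0 0 0; 8.5 -16.1 -1.95 0 0 0 0"
}}

```text
clock: 12.97
ee_pos: [0.5512, 0.0189, 0.2875]
tool_rot: [[-0.321, -0.947, 0.001], [-0.947, 0.321, 0.001], [-0.002, -0.001, -1.0]]
force: [0.9, -0.0, 0.2]
opening: 0.0846
finger_force: 0.0
```

Call:
{"api": "step_arm", "payload": {
  "motion": "8.5 0 0 2 0 0 0; 8.5 0 0 4.5 0 0 0; 8.5 0 0 6.4 0 0 0; 8.5 0 0 7.5 0 0 0; 8.5 0 0 7.5 0 0 0"
}}

```text
clock: 13.38
ee_pos: [0.5481, 0.0152, 0.2096]
tool_rot: [[-0.325, -0.946, -0.006], [-0.946, 0.325, 0.0], [0.002, 0.006, -1.0]]
force: [-0.5, 0.5, 0.2]
opening: 0.0847
finger_force: 0.0
```

```bash
python3 - <<'E'
from h import *
cv2.imwrite("pics/w4.png",arm.grab_frame("wrist"))
E
python3 plan.py 550 15.5 184 161
```

```text
t 13.43 pos [0.5488 0.0152 0.2112] psi 161.0 open 0.0849 F [ 0.3 -0.2  1.2] q [-0.09  0.46 -0.32  0.79 -0.   -1.33]
shift cm [-0.07 -0.11  2.72] rot [ 0.004 -0.001  0.   ] rows 0.7
```

View pics/w4.png

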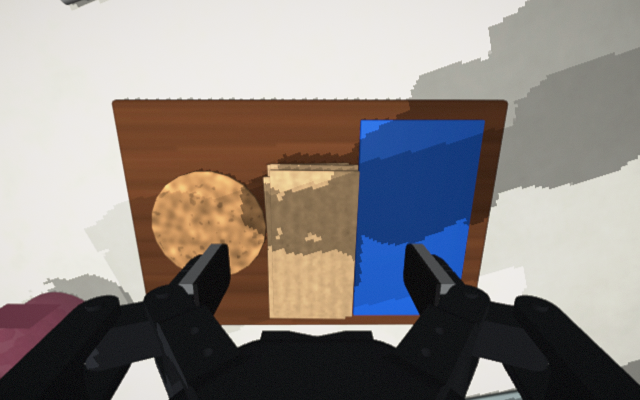

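The coaster spans about (152–265, 170–275), the pad (353–485, 120–317) and the tag (265–360, 164–318). I refine the coaster and pad centres for the return while gripping the tag.

```bash
python3 - <<'E'
from h import *
s=arm.observe();im=cv2.imread("pics/w4.png");hsv=cv2.cvtColor(im,cv2.COLOR_BGR2HSV)
P=wplane([[361,120],[485,122],[463,316],[354,316]],.009,s)[:,:2]*1000
print("pad",P.mean(0).round(1),[round(float(np.linalg.norm(P[i]-P[i-1])),1) for i in range(4)],[np.degrees(np.arctan2(*(P[a]-P[b])[::-1])).round(1)+180 for a,b in((0,3),(1,2))])
E_=np.array([[152,218],[265,222],[205,170],[160,250],[160,190],[185,173],[228,173],[250,187]],float)
Q=wplane(E_,.009,s)[:,:2]*1000
A=np.c_[2*Q,np.ones(len(Q))];x=np.linalg.lstsq(A,(Q**2).sum(1),rcond=None)[0];print("coaster",x[:2].round(1),"r",np.sqrt(x[2]+x[:2]@x[:2]).round(1))
E
```

```text
pad [490.3  33.7] [129.0, 69.9, 128.1, 74.2] [np.float64(71.2), np.float64(73.2)]
coaster [610.6  -8.9] r 35.7
```

Call:
{"api": "step_arm", "payload": {
  "motion": "8.5 0 -0.05 0.8 0 0 0; 8.5 0 -0.05 1.5 0 0 0; 8.5 0 -0.05 2.1 0 0 0; 8.5 0 -0.05 2.5 0 0 0; 8.5 0 -0.05 2.7 0 0 0"
}}

```text
clock: 13.85
ee_pos: [0.5501, 0.0153, 0.1851]
tool_rot: [[-0.325, -0.946, -0.001], [-0.946, 0.325, 0.0], [0.0, 0.001, -1.0]]
force: [0.2, -0.1, 0.8]
opening: 0.0852
finger_force: 0.0
```

Call:
{"api": "step_arm", "payload": {
  "motion": "7 0 0 0 0 0 0; 6 0 0 0 0 0 0; 4 0 0 0 0 0 0; 4 0 0 0 0 0 0; 4 0 0 0 0 0 0",
  "force": 40
}}

```text
clock: 14.27
ee_pos: [0.5507, 0.0154, 0.1861]
tool_rot: [[-0.325, -0.946, 0.001], [-0.946, 0.325, 0.0], [-0.0, -0.001, -1.0]]
force: [0.5, 0.2, 1.5]
opening: 0.0504
finger_force: 42.5
```

Call:
{"api": "step_arm", "payload": {
  "motion": "4 0 0 0 0 0 0; 4 0 0 0 0 0 0; 4 0 0 0 0 0 0"
}}

```text
clock: 14.52
ee_pos: [0.5507, 0.0154, 0.1861]
tool_rot: [[-0.325, -0.946, 0.001], [-0.946, 0.325, 0.0], [-0.0, -0.001, -1.0]]
force: [1.1, -0.0, 4.6]
opening: 0.0504
finger_force: 42.9
```

Call:
{"api": "step_arm", "payload": {
  "motion": "4 0 0 -1 0 0 0; 4 0 0 -3 0 0 0; 4 0 0 -6 0 0 0; 4 0 0 -9 0 0 0; 4 0 0 -10 0 0 0"
}}

```text
clock: 14.93
ee_pos: [0.5515, 0.0153, 0.29]
tool_rot: [[-0.325, -0.946, 0.005], [-0.946, 0.325, -0.0], [-0.001, -0.005, -1.0]]
force: [1.4, 0.6, -1.7]
opening: 0.0505
finger_force: 42.4
```

```bash
python3 plan.py 496 291 290 173.7
```

```text
t 14.93 pos [0.5515 0.0153 0.29  ] psi 161.1 open 0.0505 F [ 1.4  0.6 -1.7] q [-0.09  0.39 -0.21  0.97  0.   -1.33]
shift cm [-24.28  14.2   -0.04] rot [-0.005  0.001 -0.221] rows 6.7
```

Call:
{"api": "step_arm", "payload": {
  "motion": "4 -2 1.2 0 0 0 0; 4 -4.5 2.6 0 0 0 0; 4 -7.1 4.2 0 0 0 0; 4 -9.7 5.7 0 0 0 0; 4 -12.1 7.1 0 0 0 0"
}}

```text
clock: 15.35
ee_pos: [0.5215, 0.1541, 0.2851]
tool_rot: [[-0.325, -0.946, -0.001], [-0.946, 0.325, 0.0], [0.0, 0.001, -1.0]]
force: [0.1, 0.3, -0.8]
opening: 0.0501
finger_force: 42.3
```

Call:
{"api": "step_arm", "payload": {
  "motion": "4 -3 1.8 0 0 0 -0.05; 4 -6 3.5 0 0 0 -0.1; 4 -8.8 5.2 0 0 0 -0.16; 4 -11.2 6.6 0 0 0 -0.2; 4 -12.1 7.1 0 0 0 -0.221"
}}

```text
clock: 15.77
ee_pos: [0.4931, 0.2934, 0.2851]
tool_rot: [[-0.104, -0.995, -0.001], [-0.995, 0.104, 0.001], [-0.001, 0.001, -1.0]]
force: [0.3, -0.2, -1.8]
opening: 0.0507
finger_force: 42.3
```

Call:
{"api": "step_arm", "payload": {
  "motion": "4 0 0 0 0 0 0; 4 0 0 0 0 0 0"
}}

```text
clock: 15.93
ee_pos: [0.4944, 0.2901, 0.2851]
tool_rot: [[-0.109, -0.994, -0.001], [-0.994, 0.109, -0.001], [0.001, 0.001, -1.0]]
force: [0.6, -0.2, -1.8]
opening: 0.0505
finger_force: 42.3
```

```bash
python3 plan.py 496 291 185 173.7; python3 - <<'E'
from h import *
cv2.imwrite("pics/w5.png",arm.grab_frame("wrist"))
E
```

```text
t 15.93 pos [0.4944 0.2901 0.2851] psi 173.7 open 0.0505 F [ 0.6 -0.2 -1.8] q [ 0.42  0.44 -0.15  0.99 -0.   -1.04]
shift cm [-0.12 -0.16 10.01] rot [ 0.001 -0.001  0.   ] rows 2.4
```

View pics/w5.png

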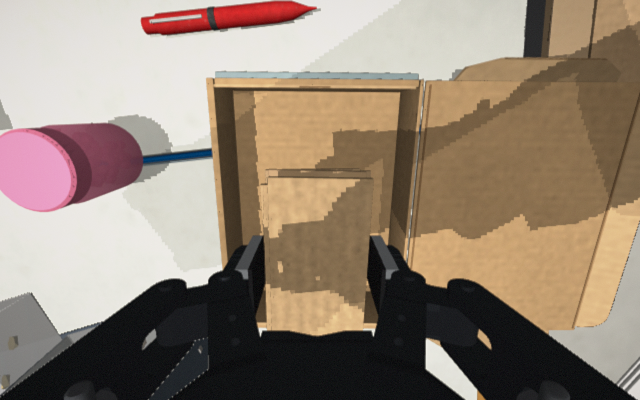

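The tag is level and centred between the box walls (rim from about 215 to 420 px, pack at 318). I lower it and release.

Call:
{"api": "step_arm", "payload": {
  "motion": "4 -0.1 -0.15 2 0 0 0; 4 -0.1 -0.15 4.5 0 0 0; 4 -0.1 -0.15 6.8 0 0 0; 4 -0.1 -0.15 8.4 0 0 0; 4 -0.1 -0.15 9 0 0 0"
}}

```text
clock: 16.4
ee_pos: [0.4954, 0.2887, 0.1928]
tool_rot: [[-0.113, -0.994, -0.005], [-0.994, 0.113, -0.003], [0.003, 0.004, -1.0]]
force: [-0.5, 0.2, -0.4]
opening: 0.0506
finger_force: 42.3
```

Call:
{"api": "step_arm", "payload": {
  "motion": "4 0 0 0 0 0 0; 4 0 0 0.3 0 0 0; 4 0 0 0.6 0 0 0; 4 0 0 0.85 0 0 0; 4 0 0 0.95 0 0 0"
}}

```text
clock: 16.82
ee_pos: [0.4966, 0.2912, 0.1867]
tool_rot: [[-0.11, -0.994, 0.001], [-0.994, 0.11, 0.001], [-0.001, -0.001, -1.0]]
force: [0.1, 1.0, -0.4]
opening: 0.0508
finger_force: 42.3
```

Call:
{"api": "step_arm", "payload": {
  "motion": "4 0 0 0 0 0 0; 4 0 0 0 0 0 0; 5.5 0 0 0 0 0 0; 6 0 0 0 0 0 0; 6.5 0 0 0 0 0 0"
}}

```text
clock: 17.23
ee_pos: [0.4964, 0.2913, 0.1865]
tool_rot: [[-0.109, -0.994, 0.001], [-0.994, 0.109, 0.0], [-0.0, -0.001, -1.0]]
force: [-0.2, 0.1, -0.0]
opening: 0.0651
finger_force: 0.0
```

Call:
{"api": "step_arm", "payload": {
  "motion": "6.5 0 0 0 0 0 0; 6.5 0 0 0 0 0 0; 6.5 0 0 -3 0 0 0; 6.5 0 0 -7 0 0 0; 6.5 0 0 -10 0 0 0"
}}

```text
clock: 17.65
ee_pos: [0.496, 0.2911, 0.2879]
tool_rot: [[-0.109, -0.994, -0.0], [-0.994, 0.109, 0.0], [-0.0, 0.0, -1.0]]
force: [0.8, 0.5, 0.3]
opening: 0.0649
finger_force: 0.0
```

```bash
python3 - <<'E'
from h import *
cv2.imwrite("pics/w6.png",arm.grab_frame("wrist"))
E
python3 plan.py 522.7 -310.6 285 71
```

```text
t 17.7 pos [0.4982 0.2922 0.2945] psi 173.7 open 0.065 F [ 0.5 -0.4  3.8] q [ 0.42  0.43 -0.13  1.    0.   -1.04]
shift cm [59.65 -9.01  0.71] rot [-0.002  0.012  1.793] rows 14.5
```

View pics/w6.png

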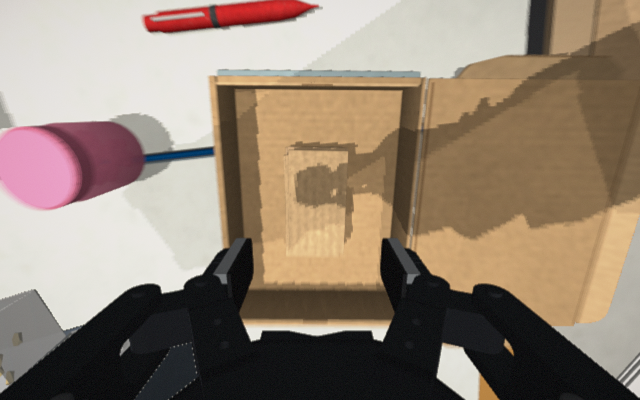

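The tag pack lies flat in the box, at about (318,200), and is released. Next the card pack returns, which needs the smaller turn.

Call:
{"api": "step_arm", "payload": {
  "motion": "8.5 2 0.1 0 0 0 0; 8.5 5 0.2 0 0 0 0; 8.5 8 0.35 0 0 0 0; 8.5 11.2 0.5 0 0 0 0; 8.5 14.4 0.62 0 0 0 0"
}}

```text
clock: 18.12
ee_pos: [0.4738, 0.1476, 0.286]
tool_rot: [[-0.109, -0.994, 0.0], [-0.994, 0.109, 0.0], [-0.0, -0.0, -1.0]]
force: [0.1, -0.4, -0.8]
opening: 0.0852
finger_force: 0.0
```

Call:
{"api": "step_arm", "payload": {
  "motion": "8.5 3 0.1 0 0 0 0; 8.5 6 0.2 0 0 0 0; 8.5 9 0.35 0 0 0 0; 8.5 12 0.5 0 0 0 0; 8.5 14.4 0.62 0 0 0 0"
}}

```text
clock: 18.53
ee_pos: [0.4518, 0.0045, 0.2861]
tool_rot: [[-0.11, -0.994, 0.0], [-0.994, 0.11, -0.0], [0.0, -0.0, -1.0]]
force: [1.1, -1.1, -0.4]
opening: 0.0851
finger_force: 0.0
```

Call:
{"api": "step_arm", "payload": {
  "motion": "8.5 3 0.1 0 0 0 0; 8.5 6 0.2 0 0 0 0; 8.5 9 0.35 0 0 0 0; 8.5 12 0.5 0 0 0 0; 8.5 14.4 0.62 0 0 0 0"
}}

```text
clock: 18.95
ee_pos: [0.43, -0.138, 0.2862]
tool_rot: [[-0.11, -0.994, 0.001], [-0.994, 0.11, -0.001], [0.001, -0.001, -1.0]]
force: [0.6, 0.6, -0.1]
opening: 0.0851
finger_force: 0.0
```

Call:
{"api": "step_arm", "payload": {
  "motion": "8.5 4 0.1 0 0 0 0.05; 8.5 8 0.3 0 0 0 0.1; 8.5 11.5 0.4 0 0 0 0.15; 8.5 13.6 0.6 0 0 0 0.2; 8.5 14.2 0.64 0 0 0 0.222"
}}

```text
clock: 19.37
ee_pos: [0.4082, -0.28, 0.2862]
tool_rot: [[-0.331, -0.944, 0.001], [-0.944, 0.331, -0.002], [0.002, -0.002, -1.0]]
force: [0.8, -0.2, -0.4]
opening: 0.0848
finger_force: 0.0
```

Call:
{"api": "step_arm", "payload": {
  "motion": "8.5 0 0 0 0 0 0; 8.5 0 0 0 0 0 0"
}}

```text
clock: 19.53
ee_pos: [0.4084, -0.276, 0.2859]
tool_rot: [[-0.325, -0.946, -0.0], [-0.946, 0.325, 0.001], [-0.001, 0.001, -1.0]]
force: [-1.0, 1.5, 0.1]
opening: 0.085
finger_force: 0.0
```

```bash
python3 plan.py 408.6 -276.6 206 161; python3 - <<'E'
from h import *
cv2.imwrite("pics/w7.png",arm.grab_frame("wrist"))
E
```

```text
t 19.53 pos [ 0.4084 -0.276   0.2859] psi 161.0 open 0.085 F [-1.   1.5  0.1] q [-0.72  0.29 -0.37  0.92  0.   -1.96]
shift cm [ 0.06 -0.04  7.99] rot [0.001 0.001 0.001] rows 1.9
```

View pics/w7.png

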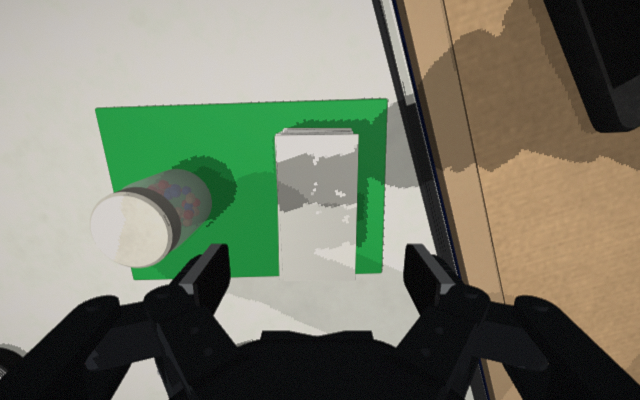

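The scene is unchanged, with the card pack at (317,205). I regrip it in the same place.

Call:
{"api": "step_arm", "payload": {
  "motion": "8.5 0.06 -0.04 3 0 0 0; 8.5 0.06 -0.04 5.5 0 0 0; 8.5 0.06 -0.04 7 0 0 0; 8.5 0.06 -0.04 7.7 0 0 0; 8.5 0.06 -0.04 8 0 0 0"
}}

```text
clock: 20.0
ee_pos: [0.4084, -0.2755, 0.205]
tool_rot: [[-0.323, -0.946, -0.002], [-0.946, 0.323, 0.002], [-0.001, 0.003, -1.0]]
force: [0.9, -0.6, 1.3]
opening: 0.0851
finger_force: 0.0
```

Call:
{"api": "step_arm", "payload": {
  "motion": "7.5 0 0 0 0 0 0; 6.8 0 0 0 0 0 0; 5 0 0 0 0 0 0; 5 0 0 0 0 0 0; 5 0 0 0 0 0 0",
  "force": 45
}}

```text
clock: 20.42
ee_pos: [0.4094, -0.2777, 0.2075]
tool_rot: [[-0.325, -0.946, 0.002], [-0.946, 0.325, -0.001], [0.0, -0.002, -1.0]]
force: [-0.1, 1.0, 6.4]
opening: 0.0585
finger_force: 49.9
```

Call:
{"api": "step_arm", "payload": {
  "motion": "5 0 0 0 0 0 0; 5 0 0 0 0 0 0; 5 0 0 0 0 0 0"
}}

```text
clock: 20.67
ee_pos: [0.4094, -0.2777, 0.2075]
tool_rot: [[-0.325, -0.946, 0.002], [-0.946, 0.325, -0.001], [0.0, -0.003, -1.0]]
force: [-0.1, 1.0, 6.4]
opening: 0.0582
finger_force: 49.9
```

Call:
{"api": "step_arm", "payload": {
  "motion": "5 0 0 -0.5 0 0 0; 5 0 0 -2 0 0 0; 5 0 0 -4 0 0 0; 5 0 0 -6 0 0 0; 5 0 0 -7 0 0 0"
}}

```text
clock: 21.08
ee_pos: [0.4091, -0.2778, 0.2784]
tool_rot: [[-0.326, -0.945, 0.002], [-0.945, 0.326, -0.002], [0.001, -0.002, -1.0]]
force: [-0.1, -0.5, -1.2]
opening: 0.0578
finger_force: 49.2
```

Call:
{"api": "step_arm", "payload": {
  "motion": "5 0 0 0 0 0 0; 5 0 0 0 0 0 0; 5 0 0 0 0 0 0"
}}

```text
clock: 21.33
ee_pos: [0.4083, -0.277, 0.2751]
tool_rot: [[-0.326, -0.945, -0.001], [-0.946, 0.326, 0.001], [-0.001, 0.002, -1.0]]
force: [0.3, 0.2, -2.6]
opening: 0.0584
finger_force: 49.2
```

```bash
python3 plan.py 490.9 32.9 280 161
```

```text
t 21.33 pos [ 0.4083 -0.277   0.2751] psi 161.0 open 0.0584 F [ 0.3  0.2 -2.6] q [-0.72  0.3  -0.38  0.89  0.   -1.96]
shift cm [-31.99   2.28  -0.46] rot [ 0.002  0.001 -0.   ] rows 7.7
```

Call:
{"api": "step_arm", "payload": {
  "motion": "5 -1.5 0.1 0 0 0 0; 5 -4.8 0.3 0 0 0 0; 5 -8.5 0.6 0 0 0 0; 5 -12.3 0.9 0 0 0 0; 5 -16 1.14 0 0 0 0"
}}

```text
clock: 21.75
ee_pos: [0.4494, -0.1206, 0.2747]
tool_rot: [[-0.327, -0.945, -0.003], [-0.945, 0.327, 0.001], [-0.0, 0.003, -1.0]]
force: [0.6, 0.2, -2.3]
opening: 0.0584
finger_force: 49.1
```

Call:
{"api": "step_arm", "payload": {
  "motion": "5 -4 0.3 0 0 0 0; 5 -8 0.6 0 0 0 0; 5 -11.5 0.9 0 0 0 0; 5 -14.6 1.1 0 0 0 0; 5 -16 1.14 0 0 0 0"
}}

```text
clock: 22.17
ee_pos: [0.491, 0.0361, 0.2746]
tool_rot: [[-0.322, -0.947, -0.002], [-0.947, 0.322, 0.002], [-0.001, 0.003, -1.0]]
force: [-0.7, -0.4, -1.8]
opening: 0.058
finger_force: 49.1
```

Call:
{"api": "step_arm", "payload": {
  "motion": "5 0 0 0.5 0 0 0; 5 0 0 2 0 0 0; 5 0 0 3.5 0 0 0; 5 0 0 4.6 0 0 0; 5 0 0 5.2 0 0 0"
}}

```text
clock: 22.58
ee_pos: [0.4897, 0.0321, 0.2214]
tool_rot: [[-0.326, -0.945, -0.005], [-0.945, 0.326, -0.0], [0.002, 0.005, -1.0]]
force: [-0.5, -0.6, -2.1]
opening: 0.0581
finger_force: 49.1
```

Call:
{"api": "step_arm", "payload": {
  "motion": "5 0 0 0 0 0 0; 5 0 0 0 0 0 0; 5 0 0 0 0 0 0"
}}

```text
clock: 22.83
ee_pos: [0.4916, 0.0323, 0.2244]
tool_rot: [[-0.326, -0.945, 0.0], [-0.945, 0.326, -0.0], [-0.0, -0.0, -1.0]]
force: [0.3, 0.5, -2.5]
opening: 0.058
finger_force: 49.0
```

```bash
python3 plan.py 490.9 32.9 212 161
```

```text
t 22.83 pos [0.4916 0.0323 0.2244] psi 161.0 open 0.058 F [ 0.3  0.5 -2.5] q [-0.06  0.35 -0.46  0.76  0.   -1.3 ]
shift cm [-0.03  0.08  1.24] rot [-0.     0.    -0.001] rows 0.3
```

Call:
{"api": "step_arm", "payload": {
  "motion": "5 -0.03 0.06 0.35 0 0 0; 5 -0.03 0.06 0.7 0 0 0; 5 -0.03 0.06 0.95 0 0 0; 5 -0.03 0.06 1.1 0 0 0; 5 -0.03 0.06 1.2 0 0 0"
}}

```text
clock: 23.25
ee_pos: [0.4907, 0.0332, 0.2125]
tool_rot: [[-0.325, -0.946, -0.0], [-0.946, 0.325, 0.0], [0.0, 0.0, -1.0]]
force: [-5.2, 0.2, 12.8]
opening: 0.0583
finger_force: 50.8
```

Call:
{"api": "step_arm", "payload": {
  "motion": "5 0 0 0 0 0 0; 5 0 0 0 0 0 0; 6.3 0 0 0 0 0 0; 7 0 0 0 0 0 0; 8.5 0 0 0 0 0 0"
}}

```text
clock: 23.67
ee_pos: [0.4913, 0.0331, 0.2122]
tool_rot: [[-0.326, -0.946, 0.001], [-0.946, 0.326, 0.0], [-0.0, -0.001, -1.0]]
force: [-0.5, 0.0, -0.2]
opening: 0.0799
finger_force: 0.0
```

Call:
{"api": "step_arm", "payload": {
  "motion": "8.5 0 0 0 0 0 0; 8.5 0 0 0 0 0 0; 8.5 0 0 -2 0 0 0; 8.5 0 0 -5.5 0 0 0; 8.5 0 0 -8 0 0 0"
}}

```text
clock: 24.08
ee_pos: [0.4907, 0.0332, 0.2934]
tool_rot: [[-0.326, -0.946, -0.001], [-0.946, 0.326, 0.0], [0.0, 0.001, -1.0]]
force: [2.0, -0.7, -0.1]
opening: 0.0847
finger_force: 0.0
```

Call:
{"api": "step_arm", "payload": {
  "motion": "8.5 0 0 0 0 0 0; 8.5 0 0 0 0 0 0"
}}

```text
clock: 24.25
ee_pos: [0.492, 0.0331, 0.2937]
tool_rot: [[-0.326, -0.946, 0.004], [-0.946, 0.326, -0.0], [-0.001, -0.004, -1.0]]
force: [-0.1, 0.0, 0.5]
opening: 0.0853
finger_force: 0.0
```

```bash
python3 plan.py 522.7 -310.6 292 71; python3 - <<'E'
from h import *
cv2.imwrite("pics/w8.png",arm.grab_frame("wrist"))
E
```

```text
t 24.25 pos [0.492  0.0331 0.2937] psi 161.0 open 0.0853 F [-0.1  0.   0.5] q [-0.06  0.28 -0.36  0.93  0.   -1.3 ]
shift cm [ 31.49 -14.1    0.19] rot [-0.002  0.004  1.571] rows 12.6
```

View pics/w8.png

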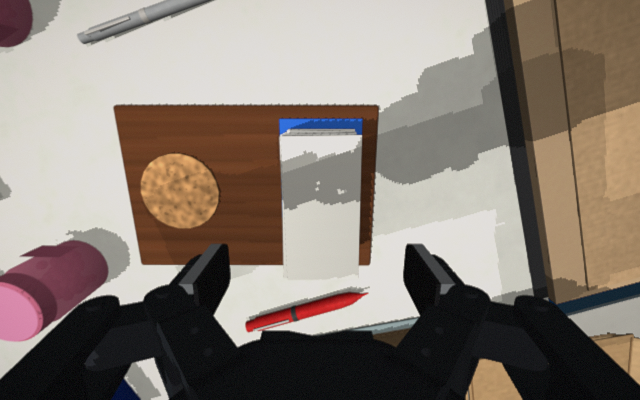

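The card pack is back on the pad at (320,205), as it stood before, and the bare coaster is at (180,190). Now for the jar.

Call:
{"api": "step_arm", "payload": {
  "motion": "8.5 2.1 -0.9 0 0 0 0.105; 8.5 4.2 -1.9 0 0 0 0.21; 8.5 6.3 -2.8 0 0 0 0.314; 8.5 8.4 -3.8 0 0 0 0.419; 8.5 10.5 -4.7 0 0 0 0.524"
}}

```text
clock: 24.72
ee_pos: [0.5004, -0.0822, 0.2903]
tool_rot: [[-0.758, -0.652, -0.003], [-0.652, 0.758, 0.001], [0.002, 0.003, -1.0]]
force: [-0.3, -0.9, -0.5]
opening: 0.0854
finger_force: 0.0
```

Call:
{"api": "step_arm", "payload": {
  "motion": "8.5 1.35 -1.9 0 0 0 0.105; 8.5 2.7 -3.7 0 0 0 0.21; 8.5 4 -5.6 0 0 0 0.314; 8.5 5.4 -7.5 0 0 0 0.419; 8.5 6.74 -9.32 0 0 0 0.524"
}}

```text
clock: 25.13
ee_pos: [0.5106, -0.1969, 0.2901]
tool_rot: [[-0.983, -0.185, -0.003], [-0.185, 0.983, 0.002], [0.003, 0.002, -1.0]]
force: [0.9, 1.1, -0.1]
opening: 0.0847
finger_force: 0.0
```

Call:
{"api": "step_arm", "payload": {
  "motion": "8.5 0.25 -2.3 0 0 0 0.105; 8.5 0.5 -4.6 0 0 0 0.21; 8.5 0.7 -6.9 0 0 0 0.314; 8.5 1 -9.5 0 0 0 0.419; 8.5 1.18 -11.44 0 0 0 0.524"
}}

```text
clock: 25.55
ee_pos: [0.5209, -0.312, 0.2898]
tool_rot: [[-0.943, 0.332, -0.003], [0.332, 0.943, 0.002], [0.003, 0.001, -1.0]]
force: [1.0, -0.4, -0.1]
opening: 0.085
finger_force: 0.0
```

Call:
{"api": "step_arm", "payload": {
  "motion": "8.5 0 0 0 0 0 0; 8.5 0 0 0 0 0 0; 8.5 0 0 0 0 0 0"
}}

```text
clock: 25.8
ee_pos: [0.5209, -0.3097, 0.2905]
tool_rot: [[-0.946, 0.325, -0.002], [0.325, 0.946, 0.002], [0.003, 0.002, -1.0]]
force: [0.7, 0.2, 0.2]
opening: 0.0849
finger_force: 0.0
```

```bash
python3 plan.py 522.7 -310.6 194 71; python3 - <<'E'
from h import *
s=arm.observe();im=arm.grab_frame("wrist");cv2.imwrite("pics/w9.png",im)
hsv=cv2.cvtColor(im,cv2.COLOR_BGR2HSV);m=cv2.inRange(hsv,(0,0,120),(180,60,255));m[255:]=0;m[:150]=0;m[:,:250]=0;m[:,390:]=0
cn=max(cv2.findContours(m,0,1)[0],key=cv2.contourArea).reshape(-1,2);print(cv2.boundingRect(cn))
c,r=cv2.minEnclosingCircle(wplane(cn,.079,s)[:,:2].astype(np.float32)*1000);print("lid",c,r)
E
```

```text
t 25.8 pos [ 0.5209 -0.3097  0.2905] psi 71.0 open 0.0849 F [0.7 0.2 0.2] q [-0.64  0.49 -0.04  1.04  0.   -0.31]
shift cm [-0.22 -0.04  9.65] rot [ 0.002 -0.003  0.   ] rows 2.3
(276, 189, 80, 66)
lid (522.9990234375, -311.3468933105469) 26.140689849853516
```

Call:
{"api": "step_arm", "payload": {
  "motion": "8.5 -0.2 -0.07 3.5 0 0 0; 8.5 -0.2 -0.07 6.5 0 0 0; 8.5 -0.2 -0.07 8.5 0 0 0; 8.5 -0.2 -0.07 9.3 0 0 0; 8.5 -0.2 -0.07 9.5 0 0 0"
}}

```text
clock: 26.27
ee_pos: [0.5222, -0.31, 0.195]
tool_rot: [[-0.946, 0.325, -0.004], [0.325, 0.946, 0.003], [0.005, 0.002, -1.0]]
force: [0.9, 0.2, 0.7]
opening: 0.0853
finger_force: 0.0
```

Call:
{"api": "step_arm", "payload": {
  "motion": "7.5 0 0 0 0 0 0; 6.5 0 0 0 0 0 0; 4.5 0 0 0 0 0 0; 4.5 0 0 0 0 0 0; 4.5 0 0 0 0 0 0",
  "force": 35
}}

```text
clock: 26.68
ee_pos: [0.5241, -0.3125, 0.1992]
tool_rot: [[-0.945, 0.327, 0.003], [0.326, 0.945, -0.002], [-0.004, -0.001, -1.0]]
force: [-0.4, 0.6, 6.4]
opening: 0.055
finger_force: 37.5
```

Call:
{"api": "step_arm", "payload": {
  "motion": "4.5 0 0 0 0 0 0; 4.5 0 0 0 0 0 0; 4.5 0 0 0 0 0 0"
}}

```text
clock: 26.93
ee_pos: [0.5241, -0.3124, 0.1992]
tool_rot: [[-0.945, 0.326, 0.003], [0.326, 0.945, -0.002], [-0.004, -0.001, -1.0]]
force: [0.5, 1.1, 6.1]
opening: 0.0551
finger_force: 37.5
```

Call:
{"api": "step_arm", "payload": {
  "motion": "4.5 0 0 -0.5 0 0 0; 4.5 0 0 -2 0 0 0; 4.5 0 0 -4.5 0 0 0; 4.5 0 0 -7 0 0 0; 4.5 0 0 -8 0 0 0"
}}

```text
clock: 27.35
ee_pos: [0.524, -0.3125, 0.2808]
tool_rot: [[-0.945, 0.327, 0.004], [0.327, 0.945, -0.003], [-0.004, -0.001, -1.0]]
force: [1.4, -0.6, 0.1]
opening: 0.0549
finger_force: 37.3
```

Call:
{"api": "step_arm", "payload": {
  "motion": "4.5 0 0 0 0 0 0; 4.5 0 0 0 0 0 0; 4.5 0 0 0 0 0 0"
}}

```text
clock: 27.6
ee_pos: [0.5226, -0.3115, 0.2755]
tool_rot: [[-0.945, 0.327, -0.002], [0.327, 0.945, 0.002], [0.002, 0.001, -1.0]]
force: [-0.4, -0.4, -1.9]
opening: 0.0551
finger_force: 37.3
```

```bash
python3 plan.py 608.6 -8.8 280 71
```

```text
t 27.6 pos [ 0.5226 -0.3115  0.2755] psi 70.9 open 0.0551 F [-0.4 -0.4 -1.9] q [-0.64  0.51 -0.05  1.01  0.   -0.31]
shift cm [ 1.77 31.42 -0.42] rot [ 0.001 -0.002 -0.001] rows 7.5
```

Call:
{"api": "step_arm", "payload": {
  "motion": "4.5 0.1 1.5 0 0 0 0; 4.5 0.3 4.8 0 0 0 0; 4.5 0.5 8.3 0 0 0 0; 4.5 0.7 12 0 0 0 0; 4.5 0.88 15.7 0 0 0 0"
}}

```text
clock: 28.02
ee_pos: [0.5656, -0.1583, 0.2754]
tool_rot: [[-0.945, 0.327, -0.003], [0.327, 0.945, 0.002], [0.003, 0.001, -1.0]]
force: [0.9, -0.3, -1.9]
opening: 0.0551
finger_force: 37.4
```

Call:
{"api": "step_arm", "payload": {
  "motion": "4.5 0.2 4 0 0 0 0; 4.5 0.4 7.8 0 0 0 0; 4.5 0.6 11.4 0 0 0 0; 4.5 0.8 14.4 0 0 0 0; 4.5 0.88 15.7 0 0 0 0"
}}

```text
clock: 28.43
ee_pos: [0.6088, -0.0047, 0.2754]
tool_rot: [[-0.947, 0.322, -0.003], [0.322, 0.947, 0.002], [0.003, 0.001, -1.0]]
force: [-0.6, 0.5, -1.1]
opening: 0.0552
finger_force: 37.4
```

Call:
{"api": "step_arm", "payload": {
  "motion": "4.5 0 0 0.5 0 0 0; 4.5 0 0 2 0 0 0; 4.5 0 0 4 0 0 0; 4.5 0 0 5.4 0 0 0; 4.5 0 0 6 0 0 0"
}}

```text
clock: 28.85
ee_pos: [0.6071, -0.0102, 0.2136]
tool_rot: [[-0.945, 0.328, -0.006], [0.328, 0.945, 0.0], [0.006, -0.002, -1.0]]
force: [-0.5, 0.5, -0.5]
opening: 0.0554
finger_force: 37.4
```

Call:
{"api": "step_arm", "payload": {
  "motion": "4.5 0 0 0 0 0 0; 4.5 0 0 0 0 0 0; 4.5 0 0 0 0 0 0"
}}

```text
clock: 29.1
ee_pos: [0.6095, -0.0099, 0.2179]
tool_rot: [[-0.945, 0.327, 0.001], [0.327, 0.945, -0.0], [-0.001, 0.0, -1.0]]
force: [-0.1, -0.3, -0.6]
opening: 0.0553
finger_force: 37.4
```

```bash
python3 plan.py 608.8 -9 204 71
```

```text
t 29.1 pos [ 0.6095 -0.0099  0.2179] psi 70.9 open 0.0553 F [-0.1 -0.3 -0.6] q [-0.12  0.56 -0.13  0.88 -0.    0.21]
shift cm [0.1  0.06 1.39] rot [ 0.     0.001 -0.002] rows 0.3
```

Call:
{"api": "step_arm", "payload": {
  "motion": "4.5 0.05 0.05 0.4 0 0 0; 4.5 0.05 0.05 0.8 0 0 0; 4.5 0.05 0.05 1.1 0 0 0; 4.5 0.05 0.05 1.3 0 0 0; 4.5 0.05 0.05 1.38 0 0 0"
}}

```text
clock: 29.52
ee_pos: [0.6087, -0.0086, 0.2042]
tool_rot: [[-0.945, 0.327, 0.0], [0.327, 0.945, -0.0], [-0.0, -0.0, -1.0]]
force: [-4.8, 0.2, 12.1]
opening: 0.055
finger_force: 38.1
```

Call:
{"api": "step_arm", "payload": {
  "motion": "4.5 0 0 0 0 0 0; 4.5 0 0 0 0 0 0; 6 0 0 0 0 0 0; 7 0 0 0 0 0 0; 8.5 0 0 0 0 0 0"
}}

```text
clock: 29.93
ee_pos: [0.6089, -0.0087, 0.2033]
tool_rot: [[-0.945, 0.327, 0.0], [0.327, 0.945, 0.0], [-0.0, 0.0, -1.0]]
force: [0.1, 0.1, -0.1]
opening: 0.08
finger_force: 0.0
```

Call:
{"api": "step_arm", "payload": {
  "motion": "8.5 0 0 0 0 0 0; 8.5 0 0 0 0 0 0; 8.5 0 0 -2 0 0 0; 8.5 0 0 -5.5 0 0 0; 8.5 0 0 -9 0 0 0"
}}

```text
clock: 30.35
ee_pos: [0.6078, -0.0086, 0.2927]
tool_rot: [[-0.945, 0.327, -0.004], [0.327, 0.945, 0.001], [0.004, -0.001, -1.0]]
force: [1.4, 1.0, 0.3]
opening: 0.0849
finger_force: 0.0
```

Call:
{"api": "step_arm", "payload": {
  "motion": "8.5 0 -2 -2 0 0 0; 8.5 0 -5 -5 0 0 0; 8.5 0 -8 -5 0 0 0; 8.5 0 -11 -5 0 0 0; 8.5 0 -14 -5 0 0 0"
}}

```text
clock: 30.77
ee_pos: [0.5629, -0.1422, 0.3443]
tool_rot: [[-0.945, 0.326, 0.002], [0.326, 0.945, -0.001], [-0.002, -0.0, -1.0]]
force: [1.1, 0.3, -1.2]
opening: 0.085
finger_force: 0.0
```

Call:
{"api": "step_arm", "payload": {
  "motion": "8.5 0 -3 0 0 0 0; 8.5 0 -5 0 0 0 0; 8.5 0 -6 0 0 0 0; 8.5 0 -6 0 0 0 0; 8.5 0 -6 0 0 0 0"
}}

```text
clock: 31.18
ee_pos: [0.5436, -0.1976, 0.3432]
tool_rot: [[-0.945, 0.327, 0.0], [0.327, 0.945, 0.001], [0.0, 0.001, -1.0]]
force: [-0.3, 0.5, 0.4]
opening: 0.085
finger_force: 0.0
```

```bash
python3 - <<'E'
from h import *
im=arm.grab_frame("top");cv2.imwrite("pics/top1.png",cv2.resize(im[150:360,130:390],None,fx=3,fy=2.85,interpolation=cv2.INTER_CUBIC))
print(arm.observe()["ee_pos"],arm.observe()["clock"])
E
```

```text
[ 0.54375107 -0.1969425   0.34322494] 31.2333
```

View pics/top1.png

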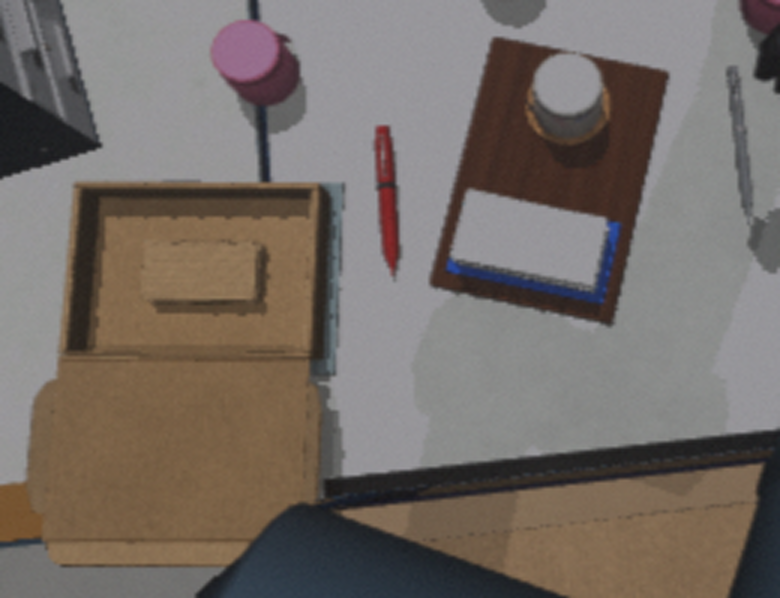

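The jar (lid at (568,85)) and the card pack (533,240) are within 2 px of where they started. The tag lies in the box at (203,272), the pens have not moved, and the arm is clear. I hand the job in.

```bash
python3 -c "
from workcell import arm
print(arm.close_job())"
```

```text
the job is handed in; nothing more can be done
None
```

I handed the job in at about 31 s: the tag pack lies flat in the order box, the jar is upright on the coaster, the card pack is on the blue pad, and the pens look unmoved in the last picture; no verdict came back.

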